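Blow off the viscometer rotors

ROBOT

A 6-joint arm with a two-finger parallel gripper is mounted at the origin on the work surface. World frame = base frame: x ahead of the robot, y to its left, z up, the work surface at z = 0. Lengths are in m, angles in rad, forces in N, time in s.
With the tool pointing down it reaches from about 0.275 to 1 m from the base axis. Payload 8.4 kg.
Tool frame: the origin (TCP) lies on the centre line of the jaws, within the pads' length; the fingertips stand 17 mm ahead of it and the grasp point (between the pads) lies 2 mm behind it (bot.tcp_to_tips is the z of the fingertips in the tool frame, in m); z points along the fingers, y is the line along which they close (so a half turn about z gives the same grasp; the last joint's range is limited). The gripper opens to 85 mm and grips with 20 to 120 N. Pads are 22 mm wide; open, the fingers measure 114 mm over their backs; the gripper's body (76 mm by 85 mm) begins 54 mm behind the grasp point. The pads swing forward as they close: fully open they stand 13 mm farther back than shut.
Start: joints at [1.243, 0.353, 1.633, -0, 1.155, -0.002], TCP at [0.2, 0.592, 0.248] pointing down, gripper open.
Joint ranges: [-2.63, 2.63], [-0.92, 2.1], [0.06, 2.66], [-1.3, 4.44], [0, 2.69], [-3.02, 3.02]. Speed limits (rad/s): [2.22, 2.22, 2.79, 3.14, 3.14, 3.14].

INTERFACE

Orientations are given as a unit quaternion [x, y, z, w].
In Python, from workcell import bot, hand, kinematics, get_obs, vision, hand_in gives the robot as it stands. The module is installed in compiled form; this text tells all that it offers. Calls block until the motion is done:
- bot.reach(position, orientation): joint-space move of the TCP to a pose.
- bot.servo_line(position, ori=None, velocity=0.15): straight line of the TCP; ori=None keeps the orientation; velocity is the mean speed in m/s.
- bot.goto_joints(angles): joint-space move.
- hand.move_gripper(opening, strength=None): finger opening in m; strength is the grip in N (None keeps the last); returns when the fingers have stopped.
- bot.dwell(seconds).
- kinematics.solve_ik(position, orientation): joint angles nearest the present ones, or None.
- get_obs(): the state.
- vision.read_camera(name): name is "side" or "top" or "wrist"; returns a dict with "frame" (480x640x3 uint8, red, green, blue), "intrinsics" (3x3 intrinsics, pixels), "dist" ([k1, k2, p1, p2, k3] as OpenCV has them; the pictures are not rectified), "view" (4x4, takes a point from world to camera coordinates). Camera axes: x right, y down, z forward; pixel columns grow to the right and rows downward; lengths in m; the calibration is good to about 2 mm. A picture is of the moment at which its call begins. There is no depth.
A pose or a line that the arm cannot do raises bot.IKError and nothing moves.
- hand_in(): hands the job in; it is judged then, once.
The state is a dict: "time_s": time; "joint_pos": joint angles; "joint_vel": joint speeds; "joint_efforts": joint torques, N m; "position": TCP position; "orientation": TCP orientation; "wrist_force": force on the tool from outside, world axes, zero at the start; "ft_torque": the same for the moment, N m; "gripper_width": finger opening in m; "grip_force": force on a finger pad.
Only numpy, scipy, OpenCV 4.12 (cv2) and the standard library are available. Lean on these libraries where they do the work, as an engineer would, in place of code of your own. Each camera call takes 0.05 s, during which the arm holds its last target. There are 200 camera calls.

TASK

Stand every washed steel rotor from the black mat upright in the pockets of the white carriage, slide the carriage along its rail until it clicks fully home under the air bar and let go of it, then press the red cap of the air canister right down for a moment and let it spring back. After that draw the carriage all the way out to its front stop again and stand all the rotors upright in the pockets of the blue drying stand. Never press the cap while the carriage is not home, and leave everything else on the bench alone.

Things in the scene. Friction and masses are not known exactly. Their poses are not given: they have to be found in the camera images.
- rotor0: Stainless-steel flanged rotor standing upright: heavy round foot disc 40 mm across, 10 mm thick, then a plain round hollow body 22 mm across with a thin orange band, 80 mm high in all; 105 to 195 g. Origin at the centre of its underside, z up its axis. It may be absent (None).
- rotor1: Stainless-steel flanged rotor standing upright: heavy round foot disc 40 mm across, 10 mm thick, then a plain round hollow body 22 mm across with a thin orange band, 80 mm high in all; 105 to 195 g. Origin at the centre of its underside, z up its axis. It may be absent (None).
- rotor2: Stainless-steel flanged rotor standing upright: heavy round foot disc 40 mm across, 10 mm thick, then a plain round hollow body 22 mm across with a thin orange band, 80 mm high in all; 105 to 195 g. Origin at the centre of its underside, z up its axis. It may be absent (None).
- rotor3: Stainless-steel flanged rotor standing upright: heavy round foot disc 40 mm across, 10 mm thick, then a plain round hollow body 22 mm across with a thin orange band, 80 mm high in all; 105 to 195 g. Origin at the centre of its underside, z up its axis. It may be absent (None).
- carriage (a joint): Travel of the white carriage on its rail, m: 0 = out at the front stop (loading place), 0.080 = home at the back stop under the air bar. Captive, about 2 N friction, stays where left. A sprung ball detent is felt from 0.065 to 0.078 (about 5 N to pass either way, crest at 0.072); beyond the crest it holds the carriage home.
- carriage_in (a point): Centre of the middle pocket's floor in the carriage (54 x 154 mm), 16 mm above the table; x along the rail towards home, y along the row of pockets. Three pockets in a row along y, 50 mm apart, each about 46 x 46 mm and 26 mm deep (dividers 22 mm high), walls 4 mm.
- carriage_grip (a point): Centre of the top face of the carriage's upright red square handle post, 18 x 18 mm and 71 mm high, top 83 mm above the table, sides along the carriage's axes; it stands 72 mm in front (-x) of the row of pockets. Same axes as carriage_in.
- cap (a joint): How far the red sprung nozzle cap of the blue air canister is pressed, m: 0 = up, 0.008 = right down on its stop. It pushes back with 2 N at first and 4.6 N right down, and springs back up when let go.
- cap_top (a point): Centre of the cap's top face (34 mm across), 185 mm above the table when up; presses straight down. The canister, 60 mm across, is fixed 175 mm beyond (+x) the row of a drawn-out carriage. An aluminium air bar 140 mm long, parallel to the row, is fixed 100 mm beyond the drawn-out row, 114 to 139 mm above the table, joined to the canister.
- stand_in (a point): Blue drying stand, fixed: a plate 70 x 172 x 8 mm carrying three pockets (54 x 154 mm) in a row. This point is the centre of the middle pocket's floor, 12 mm above the table; y along the row of pockets. Three pockets in a row along y, 50 mm apart, each about 46 x 46 mm and 26 mm deep (dividers 22 mm high), walls 4 mm.
- mat: Black rubber mat, 170 x 200 x 3 mm, fixed, on which the rotors stand at the start; origin at the centre of its underside.
- carriage_p0 (a point): Centre of the floor of pocket 0 of the white carriage (pocket 1 is the middle one, 2 on its +y side).
- carriage_p1 (a point): Centre of the floor of pocket 1 of the white carriage (pocket 1 is the middle one, 2 on its +y side).
- carriage_p2 (a point): Centre of the floor of pocket 2 of the white carriage (pocket 1 is the middle one, 2 on its +y side).
- stand_p0 (a point): Centre of the floor of pocket 0 of the blue stand (pocket 1 is the middle one, 2 on its +y side).
- stand_p1 (a point): Centre of the floor of pocket 1 of the blue stand (pocket 1 is the middle one, 2 on its +y side).
- stand_p2 (a point): Centre of the floor of pocket 2 of the blue stand (pocket 1 is the middle one, 2 on its +y side).
- cylinder: Glass measuring cylinder, 200 mm tall, foot 68 mm across; loose bystander, to be left alone. Origin at its underside's centre.
- beaker: Steel beaker, 64 mm across, 75 mm tall; loose bystander, to be left alone. Origin at its underside's centre.
- jar: Amber jar, 60 mm across, 80 mm tall; loose bystander, to be left alone. Origin at its underside's centre.
- timer: Yellow timer, 60 x 50 x 22 mm; loose bystander, to be left alone. Origin at its underside's centre.
- brush: Cleaning brush; loose bystander, to be left alone. Origin under the middle of the tool.
- wrench: Wrench; loose bystander, to be left alone. Origin under the middle of the tool.
- tips: Cardboard box, 100 x 70 x 50 mm; loose bystander, to be left alone. Origin at its underside's centre.
Things that resemble listed ones, but are neither listed nor needed, are in the scene too. Leave any green or purple look-alike of the rotor1 alone.

How it is judged:
By the outcome, as a careful person would: the job done as asked, in the order asked, and still so for the second after the job is handed in, with the robot touching nothing.
Of rotor0, rotor1, rotor2, rotor3 only 2 to 3 are there at a start; the rules pass over those that are not, and their reading is None.
At some moment in a run one of rotor0, rotor1, rotor2, rotor3 may be knocked a few centimetres aside while the robot is not near it.
It also fails if it takes over 210 s, if anything falls off the work surface, if the arm or the gripper's body presses on something with over 40 N, if the wrist force passes 120 N, or if a joint passes its speed limit or range.

## Working session

There is one attempt and no reset: what is moved stays moved. The work goes in short steps, each a Python script; the robot and the scene stay as the last script left them, time stands still between calls to the robot, and variables do not carry over. Pictures are saved under pics/ and viewed, at most 14 in all, crops included, and the job is handed in when it is done.

```bash
mkdir -p pics; python3 - <<'E'
from workcell import *
import cv2
for n in ("top","side"):
    c=vision.read_camera(n); cv2.imwrite(f"pics/{n}0.png",c["frame"][...,::-1])
    print(n,c["intrinsics"],c["dist"],c["view"])
o=get_obs();print(o["time_s"],o["position"],o["orientation"],bot.tcp_to_tips)
E
```

```text
top [[449.0968863    0.         312.94034602]
 [  0.         449.0968863  237.3911764 ]
 [  0.           0.           1.        ]] [-0.07057942  0.          0.          0.          0.        ] [[ 0.02566668 -0.99959456 -0.0123262  -0.01544507]
 [-0.99716399 -0.02472776 -0.07108104  0.56292893]
 [ 0.07074742  0.01411566 -0.99739438  1.28875196]
 [ 0.          0.          0.          1.        ]]
side [[511.11141404   0.         326.32921808]
 [  0.         511.11141404 244.91407399]
 [  0.           0.           1.        ]] [-0.04922191  0.          0.          0.          0.        ] [[ 0.98979201 -0.14077569  0.02222575 -0.52122339]
 [-0.07488597 -0.64640295 -0.7593124   0.15693427]
 [ 0.12125952  0.74989695 -0.6503466   1.34359642]
 [ 0.          0.          0.          1.        ]]
0.1 [0.19990703 0.59172128 0.24763152] [ 1.62179740e-01  9.86761025e-01 -6.35731701e-04 -8.77640401e-05] 0.017
```

View pics/top0.png

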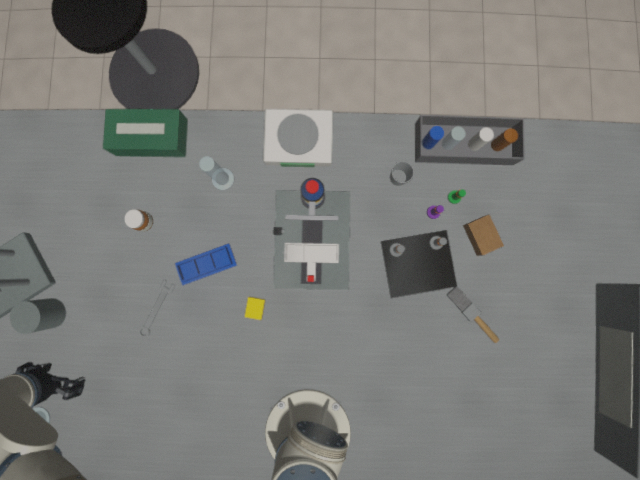

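View pics/side0.png

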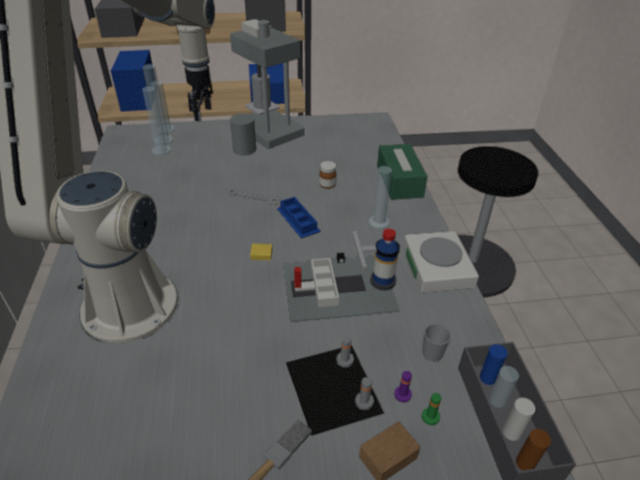

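```bash
cat > h.py <<'E'
from workcell import bot, hand, kinematics, get_obs, vision, hand_in
import numpy as np, cv2
from scipy.spatial.transform import Rotation as R
def px2w(c,uv,z):
    "pixels -> world points on the plane(s) at height z"
    uv=np.atleast_2d(np.float64(uv)); V=c["view"]
    n=cv2.undistortPoints(uv[:,None],c["intrinsics"],c["dist"])[:,0]
    d=np.c_[n,np.ones(len(n))]@V[:3,:3]; o=-V[:3,:3].T@V[:3,3]
    return o+d*((z-o[2])/d[:,2])[:,None]
def w2px(c,p):
    V=c["view"]; return cv2.projectPoints(np.float64(np.atleast_2d(p)),cv2.Rodrigues(V[:3,:3])[0],V[:3,3],c["intrinsics"],c["dist"])[0][:,0]
def down(a):
    "tool down, jaws closing along world angle a; of the two half turns take the easier for joint 6"
    return [(R.from_euler('z',a+k)*R.from_euler('x',np.pi)).as_quat() for k in (0,np.pi)]
def ori(p,a):
    s=[(abs(j[5]),tuple(q)) for q in down(a) if (j:=kinematics.solve_ik(p,q)) is not None]
    return np.array(min(s)[1])
def shot(name,fn=None):
    c=vision.read_camera(name)
    if fn: cv2.imwrite(f"pics/{fn}.png",c["frame"][...,::-1])
    return c
def st(): o=get_obs(); return o["time_s"],o["position"].round(4),o["wrist_force"].round(1),round(o["gripper_width"],4),round(o["grip_force"],1)
def mask(c,lo,hi):
    return cv2.inRange(cv2.cvtColor(c["frame"],cv2.COLOR_RGB2HSV),np.array(lo),np.array(hi))
E
python3 - <<'E'
from h import *
c=shot("top")
for n,uv,z in [("handle",(310,279),.083),("cap",(312,187),.185),("r",(396,248),.083),("r",(436,239),.083),
  ("carr",(285,243),.042),("carr",(339,245),.042),("carr",(338,263),.042),("carr",(284,262),.042),
  ("stand",(176,265),.008),("stand",(230,244),.008),("stand",(237,262),.008),("stand",(182,284),.008),("mat",(419,264),.003)]: print(n,px2w(c,uv,z).round(3))
p=[.40,-.25,.33]; bot.reach(p,ori(p,0)); c=shot("wrist","w_mat"); print(st(),c["view"].round(3))
p=[.42,0,.33]; bot.reach(p,ori(p,0)); c=shot("wrist","w_car"); print(st(),c["intrinsics"].round(1))
E
```

```text
handle [[0.443 0.003 0.083]]
cap [[0.681 0.002 0.185]]
r [[ 0.535 -0.233  0.083]]
r [[ 0.563 -0.344  0.083]]
carr [[0.543 0.078 0.042]]
carr [[ 0.542 -0.077  0.042]]
carr [[ 0.49  -0.075  0.042]]
carr [[0.489 0.079 0.042]]
stand [[0.472 0.402 0.008]]
stand [[0.538 0.243 0.008]]
stand [[0.486 0.22  0.008]]
stand [[0.417 0.382 0.008]]
mat [[ 0.494 -0.315  0.003]]
(3.25, array([ 0.4003, -0.2496,  0.3299]), array([ 0.2,  0. , -0.6]), 0.0852, 0.0) [[-0.    -1.     0.001 -0.249]
 [-0.955  0.001  0.297  0.321]
 [-0.297 -0.001 -0.955  0.577]
 [ 0.     0.     0.     1.   ]]
(4.2833, array([ 0.4203, -0.0008,  0.33  ]), array([-0.1,  0.2, -0.4]), 0.0857, 0.0) [[394.5   0.  329.9]
 [  0.  394.5 242. ]
 [  0.    0.    1. ]]
```

View pics/w_mat.png

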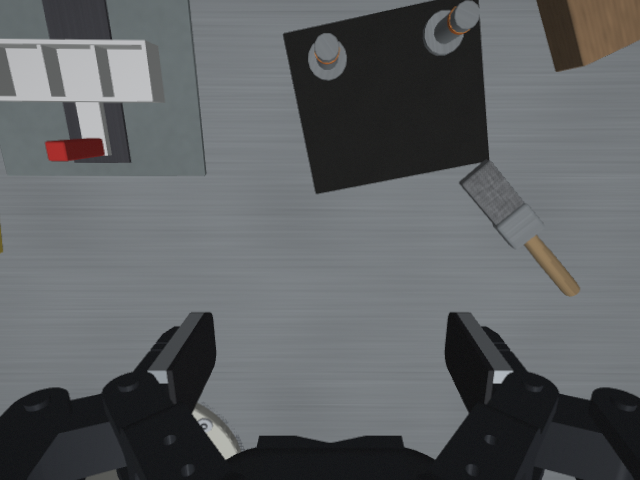

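View pics/w_car.png

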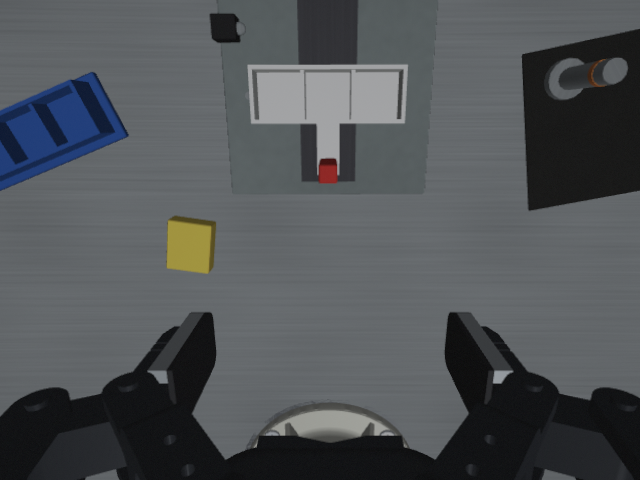

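```bash
python3 - <<'E'
from h import *
p=[.46,.27,.30]; bot.reach(p,ori(p,0)); cs=shot("wrist","w_st"); print(st())
p=[.42,0,.33]; bot.reach(p,ori(p,0)); c=shot("wrist")
print("corners",px2w(c,[(248,65),(407,65),(406,124),(251,123)],.042).round(4).tolist())
m=mask(c,(0,150,40),(8,255,255)); m=cv2.inRange(c["frame"][...,0],130,255)&m
n,l,s,ce=cv2.connectedComponentsWithStats(m); i=1+s[1:,4].argmax(); print("handle",s[i],ce[i],px2w(c,ce[i],.083))
p=[.47,-.29,.30]; bot.reach(p,ori(p,0)); c=shot("wrist","w_mat2"); print(st())
t=shot("top"); print("top handle/cap")
m=mask(t,(0,150,60),(8,255,255)); n,l,s,ce=cv2.connectedComponentsWithStats(m)
for i in range(1,n):
  if s[i,4]>15: print(s[i],ce[i],px2w(t,ce[i],.083),px2w(t,ce[i],.185))
E
```

```text
(6.5583, array([0.4601, 0.2696, 0.3001]), array([-0.1, -0.3,  0.4]), 0.0853, 0.0)
corners [[0.5467, 0.0786, 0.042], [0.5466, -0.074, 0.042], [0.4926, -0.0763, 0.042], [0.4937, 0.079, 0.042]]
handle [321 166  16  17 270] [328.5        173.94074074] [[0.4483918 0.0013878 0.083    ]]
(10.0167, array([ 0.4703, -0.2887,  0.3003]), array([ 0.2, -0.3,  0.2]), 0.0853, 0.0)
top handle/cap
[306 181  12  12 111] [311.76576577 186.23423423] [[0.70207039 0.00484086 0.083     ]] [[0.68306021 0.00282493 0.185     ]]
[308 276   5   6  29] [310.06896552 278.4137931 ] [[0.44511445 0.0028745  0.083     ]] [[0.44720324 0.00102002 0.185     ]]
```

View pics/w_st.png

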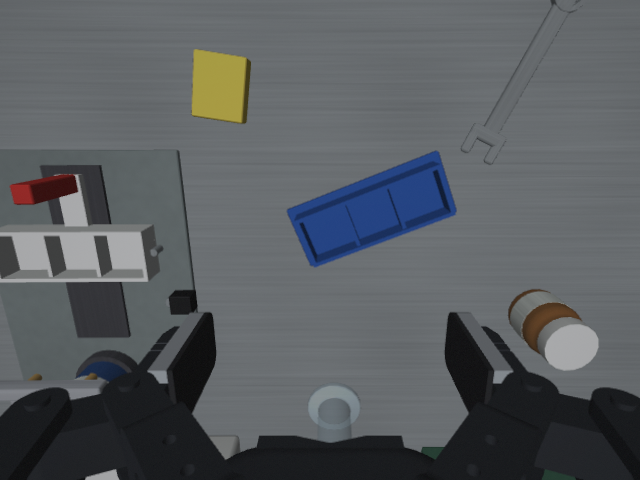

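View pics/w_mat2.png

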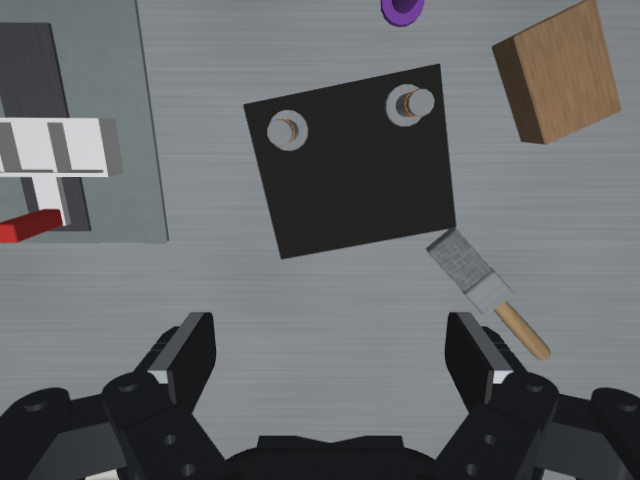

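```bash
cat >> h.py <<'E'
def boxpts(P,dims):
    "corners of stacked boxes: dims list of (lx,ly,z0,z1) about pose P=(x,y,yaw)"
    q=np.array([[sx*lx/2,sy*ly/2,z] for lx,ly,z0,z1 in dims for sx in(-1,1) for sy in(-1,1) for z in(z0,z1)])
    c,s=np.cos(P[2]),np.sin(P[2]); q[:,:2]=q[:,:2]@np.array([[c,s],[-s,c]])+P[:2]; return q
def fit_sil(c,m,P0,dims):
    from scipy.optimize import minimize
    K=4; M=cv2.resize(m,None,fx=K,fy=K,interpolation=cv2.INTER_LINEAR)>127
    def cost(P):
        im=np.zeros(M.shape,np.uint8)
        for d in dims: cv2.fillConvexPoly(im,cv2.convexHull(((w2px(c,boxpts(P,[d]))+.5)*K-.5).round().astype(np.int32)),1)
        return 1-(M&(im>0)).sum()/(M|(im>0)).sum()
    S=np.array([P0]*4,float); S[1,0]+=.01; S[2,1]+=.01; S[3,2]+=.1
    r=minimize(cost,P0,method="Nelder-Mead",options=dict(initial_simplex=S,xatol=1e-5,fatol=1e-5)); return r.x,r.fun
STAND=[(.070,.172,0,.008),(.054,.154,.008,.038)]
def blue(c):
    m=mask(c,(105,140,30),(125,255,255)); n,l,s,ce=cv2.connectedComponentsWithStats(m); i=1+s[1:,4].argmax(); return np.uint8(l==i)*255
E
python3 - <<'E'
from h import *
c=shot("wrist")
for n,f,t in (("A",(288,130),(281,132)),("B",(403,105),(420,102))): print(n,px2w(c,f,.013).round(4),px2w(c,t,.083).round(4))
p=[.448,.002,.20]; q=ori(p,0); bot.reach(p,ori(p,np.pi/2)); q=get_obs()["orientation"]
hand.move_gripper(.05,30); bot.servo_line([.448,.002,.066]); print(st())
hand.move_gripper(.0,30); print("grip",st())
x=get_obs()["position"]
for k in range(8):
    bot.servo_line([x[0]-.003*(k+1),x[1],x[2]],velocity=.03); bot.dwell(.1); s=st(); print(s)
    if abs(s[2][0])>12: break
E
```

```text
A [[ 0.5373 -0.2466  0.013 ]] [[ 0.5374 -0.2478  0.083 ]]
B [[ 0.561  -0.3609  0.013 ]] [[ 0.5609 -0.3624  0.083 ]]
(12.7833, array([0.4485, 0.002 , 0.0665]), array([ 0.2, -0.3,  0. ]), 0.0501, 0.0)
grip (13.1667, array([0.4484, 0.002 , 0.0667]), array([-1.2, -0. ,  6.8]), 0.0174, 34.3)
(13.5167, array([0.4451, 0.002 , 0.0667]), array([-1.2, -0.8,  2.5]), 0.0172, 33.6)
(13.8667, array([0.4423, 0.002 , 0.0667]), array([-1.1,  0.3,  3. ]), 0.0178, 33.7)
(14.2167, array([0.4393, 0.002 , 0.0667]), array([-1.9, -0. ,  4.2]), 0.0177, 33.8)
(14.5667, array([0.4378, 0.002 , 0.0668]), array([ 5.3, -0.8, -4.9]), 0.0176, 33.1)
(14.9167, array([0.4378, 0.002 , 0.0669]), array([ 16.7,   0.6, -18.9]), 0.0174, 31.9)
```

```bash
cat >> h.py <<'E'
G=.058  # TCP above a rotor's underside when gripped
def orange(c,xy,z0,rad=.05):
    "orange band of a rotor near xy whose underside is at z0: centre on the axis, or None"
    m=mask(c,(5,90,60),(18,255,255)); n,l,s,ce=cv2.connectedComponentsWithStats(m)
    out=[(np.hypot(*(w[:2]-xy)),s[i,4],w[:2]) for i in range(1,n) if s[i,4]>8 for w in px2w(c,ce[i],z0+.055) if np.hypot(*(w[:2]-xy))<rad]
    return sorted(out,key=lambda o:o[0])
def go(x,y,z,a,v=.25):
    "high joint move, then down a straight line"
    p=[x,y,.24]; bot.reach(p,ori(p,a)); bot.servo_line([x,y,z],velocity=v)
def pick(x,y,z0,a=0,op=.06,centre=True):
    z=z0+G; hand.move_gripper(op,20); b=a+np.pi/2 if centre else a
    go(x,y,z+.05,b); bot.servo_line([x,y,z],velocity=.12)
    if centre:
        hand.move_gripper(0,20); print("centre",st()); hand.move_gripper(op-.012)
        bot.servo_line([x,y,z],ori([x,y,z],a),velocity=.1) if False else bot.reach([x,y,z],ori([x,y,z],a))
    hand.move_gripper(0,45); bot.dwell(.15); s=st(); print("grip",s)
    assert .017<s[3]<.027,"no rotor in the jaws"
    bot.servo_line([x,y,.24],velocity=.25); s=st(); print("up",s); assert s[3]>.017
def place(x,y,z0,a=0,op=.045):
    z=z0+G; p=[x,y,.24]; bot.reach(p,ori(p,a)); bot.servo_line([x,y,z+.034],velocity=.25); f0=get_obs()["wrist_force"]
    zz=z+.034
    while zz>z-.003:
        zz-=.003; bot.servo_line([x,y,zz],velocity=.04); f=get_obs()["wrist_force"]-f0
        if np.abs(f).max()>6: break
    print("down",round(zz-z,4),f.round(1),st())
    if zz-z>.006: return False
    hand.move_gripper(op); bot.servo_line([x,y,.24],velocity=.2); print("left",st()); return True
E
python3 - <<'E'
from h import *
hand.move_gripper(.05); bot.servo_line([.438,.002,.24]); print(st())
hand.move_gripper(.06)
p=[.47,-.29,.30]; bot.reach(p,ori(p,0)); c=shot("wrist")
for r in ([.5373,-.2472],[.561,-.3616]): print([ (round(d,4),a,w.round(4)) for d,a,w in orange(c,r,.003)])
pick(.5373,-.2472,.003)
shot("wrist","held")
print(place(.5098,-.048,.016))
E
```

```text
(16.6417, array([0.4374, 0.002 , 0.2392]), array([0.3, 1.2, 0.4]), 0.0497, 0.0)
[(np.float64(0.0077), np.int32(44), array([ 0.5388, -0.2547]))]
[(np.float64(0.004), np.int32(73), array([ 0.5602, -0.3576]))]
centre (21.2833, array([ 0.5373, -0.2472,  0.0612]), array([0.1, 0.3, 0. ]), 0.0212, 24.2)
grip (23.5583, array([ 0.5373, -0.2472,  0.061 ]), array([ 0.7, -0.1, -0.1]), 0.0208, 43.8)
up (24.425, array([ 0.5364, -0.2468,  0.2386]), array([-1.1,  0.3, -1.7]), 0.0209, 43.9)
down -0.002 [-0.4  4.  13.9] (28.9667, array([ 0.512 , -0.0477,  0.0735]), array([-0. ,  4. , 13.1]), 0.0212, 45.0)
left (30.3167, array([ 0.5091, -0.048 ,  0.2389]), array([ 0.1,  0.1, -0.6]), 0.045, 0.0)
True
```

```bash
python3 - <<'E'
from h import *
hand.move_gripper(.06)
p=[.47,-.29,.30]; bot.reach(p,ori(p,0)); c=shot("wrist")
o=orange(c,[.561,-.3616],.003); print(o)
assert o and o[0][0]<.008
pick(.561,-.3616,.003)
print(place(.5098,.052,.016))
p=[.42,0.002,.30]; bot.reach(p,ori(p,0)); c=shot("wrist","loaded"); print(st())
E
```

```text
[(np.float64(0.004106220135014002), np.int32(72), array([ 0.56011046, -0.35759129]))]
centre (34.95, array([ 0.5613, -0.3618,  0.0617]), array([-0.7,  0.2,  5. ]), 0.0212, 23.8)
grip (37.225, array([ 0.561 , -0.3617,  0.061 ]), array([ 0.2,  0.6, -1.1]), 0.0209, 43.9)
up (38.0917, array([ 0.5602, -0.361 ,  0.2383]), array([ 0.5,  0.4, -2. ]), 0.0209, 43.9)
down -0.002 [ 0.2  2.3 13.8] (43.8833, array([0.5121, 0.0525, 0.0735]), array([-0. ,  2. , 12.1]), 0.021, 45.0)
left (45.2333, array([0.5091, 0.0519, 0.2389]), array([ 0.6, -0. , -0.2]), 0.045, 0.0)
True
(45.8333, array([0.4201, 0.002 , 0.2993]), array([-0.2, -0. , -0.1]), 0.0448, 0.0)
```

View pics/loaded.png

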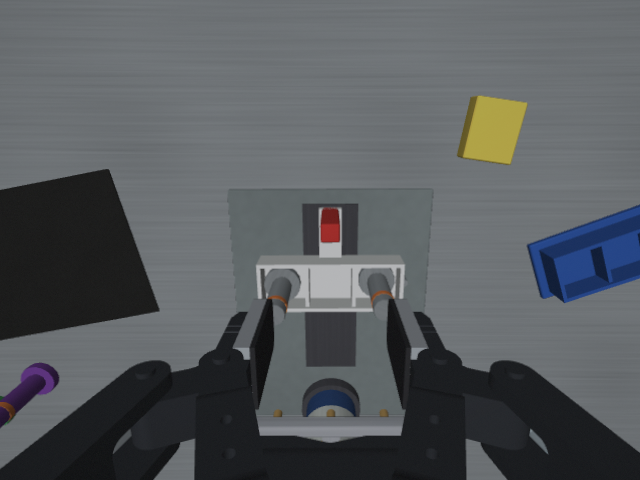

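```bash
python3 - <<'E'
from h import *
hand.move_gripper(.05,40)
go(.438,.002,.10,np.pi/2); bot.servo_line([.438,.002,.066],velocity=.1); hand.move_gripper(0,40); print(st())
bot.servo_line([.495,.002,.066],velocity=.04); print(st())
x=.495
while x<.526:
    x+=.003; bot.servo_line([x,.002,.066],velocity=.03); s=st(); print(round(x,3),s[1],s[2])
    if x>.512 and s[2][0]<-12: break
bot.dwell(.3); print(st()); hand.move_gripper(.05); print(st())
p=get_obs()["position"]; bot.servo_line([p[0],p[1],.24],velocity=.2)
t=shot("top")
m=mask(t,(0,150,60),(8,255,255)); n,l,s,ce=cv2.connectedComponentsWithStats(m)
for i in range(1,n):
  if s[i,4]>15: print(s[i],px2w(t,ce[i],.083),px2w(t,ce[i],.185))
E
```

```text
(49.0417, array([0.4389, 0.002 , 0.0669]), array([ 0. , -0.8,  6.6]), 0.0174, 41.4)
(50.6167, array([0.4958, 0.0022, 0.0669]), array([-0.2,  0.9,  6.6]), 0.0176, 41.4)
0.498 [0.499  0.0022 0.0669] [0.1 1.5 6.3]
0.501 [0.5021 0.0022 0.0669] [1.  1.3 6.3]
0.504 [0.5038 0.0021 0.0668] [-4.8  2.  12.1]
0.507 [0.5067 0.0022 0.0669] [-4.6  1.4 11.2]
0.51 [0.511  0.0022 0.0669] [2.2 2.2 5. ]
0.513 [0.5148 0.0022 0.0669] [5.9 3.4 4.6]
0.516 [0.5171 0.0022 0.0669] [1.4 3.4 8.6]
0.519 [0.518  0.0022 0.0668] [-8.1  2.8 17.8]
0.522 [0.518  0.0022 0.0667] [-18.    3.2  30.2]
(53.1667, array([0.518 , 0.0022, 0.0667]), array([-18.2,   2.3,  29.3]), 0.0177, 44.6)
(53.5833, array([0.522 , 0.0019, 0.0658]), array([-0.1, -0.3,  0.6]), 0.05, 0.0)
[306 180  12  13 113] [[0.7017781  0.00497035 0.083     ]] [[0.68279192 0.00294378 0.185     ]]
```

```bash
python3 - <<'E'
from h import *
p=[.44,.002,.33]; bot.reach(p,ori(p,0)); c=shot("wrist")
m=mask(c,(0,150,40),(8,255,255)); m=cv2.inRange(c["frame"][...,0],130,255)&m
n,l,s,ce=cv2.connectedComponentsWithStats(m)
for i in range(1,n):
  if s[i,4]>50: print("red",s[i],px2w(c,ce[i],.083),px2w(c,ce[i],.185))
hand.move_gripper(0,40)
p=[.685,.0025,.25]; bot.reach(p,ori(p,np.pi/2)); shot("side","precap"); bot.servo_line([.685,.0025,.208],velocity=.1); print(st())
z=.208
while z>.183:
    z-=.0015; bot.servo_line([.685,.0025,z],velocity=.03); s=st(); print(round(z,4),s[1],s[2])
    if s[2][2]>14: break
bot.dwell(.4); print(st()); bot.servo_line([.685,.0025,.26],velocity=.1); print(st()); shot("side","postcap")
E
python3 -c "
import cv2,numpy as np
a=[cv2.imread(f'pics/{n}.png')[150:350,250:500] for n in('precap','postcap')]
cv2.imwrite('pics/cap.png',cv2.resize(np.hstack(a),(800,320)))"
```

```text
red [322 270  16  15 238] [[0.51808274 0.00112255 0.083     ]] [[0.47637043 0.00142181 0.185     ]]
(58.65, array([0.685 , 0.0025, 0.208 ]), array([-1.5, -0.7, -0.2]), 0.0003, 0.0)
0.2065 [0.6853 0.0025 0.2071] [ 0.3 -0.3 -0. ]
0.205 [0.685  0.0025 0.205 ] [0.1 0.1 0.3]
0.2035 [0.6849 0.0025 0.2033] [ 0.   0.1 -0.4]
0.202 [0.6852 0.0025 0.2022] [0.2 0.2 0.8]
0.2005 [0.6852 0.0025 0.2006] [ 1.2 -0.6  1.9]
0.199 [0.6851 0.0025 0.199 ] [0.1 0.1 3.8]
0.1975 [0.6851 0.0025 0.1975] [ 1.5 -0.6  3.4]
0.196 [0.6852 0.0025 0.1961] [1.5 0.3 3. ]
0.1945 [0.6851 0.0025 0.1945] [ 1.7 -0.4  4.4]
0.193 [0.6852 0.0025 0.194 ] [-0.6  0.1  9.6]
0.1915 [0.6853 0.0025 0.1939] [-4.9  0.  19.1]
(61.8, array([0.6853, 0.0025, 0.1939]), array([-5.2, -0.6, 19.5]), 0.0002, 9.8)
(62.6333, array([0.6844, 0.0025, 0.2591]), array([-0.4, -0.2, -0.2]), -0.0004, 0.0)
```

View pics/cap.png

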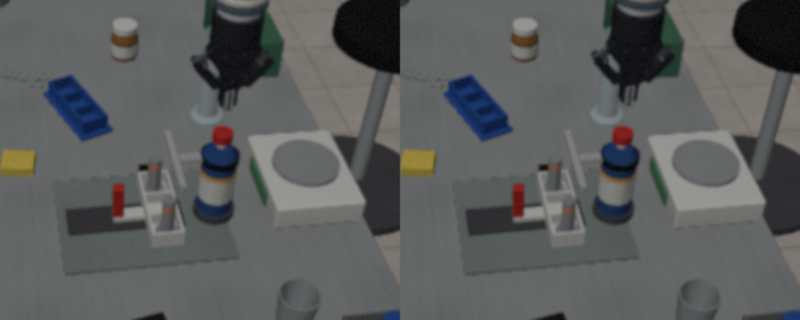

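```bash
python3 - <<'E'
from h import *
p=[.518,.002,.26]; bot.servo_line(p,velocity=.2); hand.move_gripper(.05,40)
bot.servo_line([.518,.002,.066],velocity=.12); hand.move_gripper(0,40); print(st())
x=.518
while x>.43:
    x-=.003 if x<.45 or x>.5 else .012; bot.servo_line([x,.002,.066],velocity=.04); s=st()
    if x<.445: print(round(x,3),s[1],s[2])
    if x<.445 and s[2][0]>12: break
print(st()); hand.move_gripper(.05); print(st()); p=get_obs()["position"]; bot.servo_line([p[0],p[1],.24],velocity=.2)
p=[.42,.002,.30]; bot.reach(p,ori(p,0)); c=shot("wrist","out"); print(st())
m=mask(c,(0,150,40),(8,255,255)); m=cv2.inRange(c["frame"][...,0],130,255)&m
n,l,s,ce=cv2.connectedComponentsWithStats(m)
for i in range(1,n):
  if s[i,4]>50: print("red",s[i],px2w(c,ce[i],.083))
for y in (-.048,.052): print(orange(c,[.51,y],.016))
for p in ([.40,.30,.33],[.46,.27,.30]):
    bot.reach(p,ori(p,0)); c=shot("wrist"); print("stand",fit_sil(c,blue(c),[.48,.312,.37],STAND))
t=shot("top"); print("top",fit_sil(t,blue(t),[.48,.312,.37],STAND)); print(st())
E
```

```text
(66.35, array([0.5179, 0.002 , 0.0664]), array([-2.3,  0. ,  5.6]), 0.0173, 40.2)
0.44 [0.4389 0.0018 0.0663] [-1.1 -1.9 13.4]
0.437 [0.4378 0.0018 0.0664] [ 5.7 -1.8  4.4]
0.434 [0.4377 0.0018 0.0665] [ 17.5  -2.6 -10.4]
(70.6, array([0.4377, 0.0018, 0.0665]), array([ 17.5,  -2.6, -10.4]), 0.0175, 41.8)
(71.0167, array([0.4331, 0.002 , 0.0658]), array([-0.7,  0.4,  0.5]), 0.05, 0.0)
(73.4833, array([0.4198, 0.002 , 0.2995]), array([-0.6,  0.2,  0.1]), 0.0498, 0.0)
red [321 220  18  18 322] [[0.43865594 0.00129266 0.083     ]]
[(np.float64(0.002389041947580373), np.int32(86), array([ 0.50977972, -0.05037886]))]
[(np.float64(0.005083320147263077), np.int32(88), array([0.50519305, 0.05034672]))]
stand (array([0.48059641, 0.31340984, 0.37708971]), np.float64(0.03577118552427638))
stand (array([0.48058339, 0.31372133, 0.37390178]), np.float64(0.03470079565347217))
top (array([0.47982319, 0.30868798, 0.39182687]), np.float64(0.5672128220009822))
(75.175, array([0.46  , 0.2694, 0.3002]), array([-0.2,  0. ,  0.1]), 0.05, 0.0)
```

```bash
cat > s.py <<'E'
from h import *
import sys
ysrc,sgn=float(sys.argv[1]),int(sys.argv[2])
S=np.array([.4806,.3138]); a=.3755; d=S+sgn*.05*np.array([-np.sin(a),np.cos(a)])
hand.move_gripper(.05); p=[.42,.002,.30]; bot.reach(p,ori(p,0)); c=shot("wrist"); o=orange(c,[.508,ysrc],.016); print(o); assert o and o[0][0]<.008
pick(.5098,ysrc,.016)
print(place(*d,.012,a))
E
python3 s.py .052 1 && python3 s.py -.048 -1
python3 - <<'E'
from h import *
p=[.40,.25,.33]; bot.reach(p,ori(p,0)); shot("wrist","end"); shot("side","endside"); print(st())
E
```

```text
[(np.float64(0.0030291426016798343), np.int32(90), array([0.50529798, 0.05063076]))]
centre (79.8417, array([0.5101, 0.052 , 0.0745]), array([-1.2, -0.7,  6.2]), 0.0208, 23.8)
grip (82.1167, array([0.5098, 0.0521, 0.0741]), array([-0.4,  0.5,  1.4]), 0.021, 43.9)
up (82.9333, array([0.5089, 0.0519, 0.2387]), array([-0.5, -0.7, -1.7]), 0.021, 44.0)
down -0.002 [-2.4 -1.4 12.8] (87.8167, array([0.4628, 0.3611, 0.0694]), array([-2.7, -1.1, 11.7]), 0.021, 45.0)
left (89.1833, array([0.4617, 0.3599, 0.2388]), array([ 0.9,  0.7, -0.4]), 0.0451, 0.0)
True
[(np.float64(0.00362289551675049), np.int32(90), array([ 0.50974832, -0.05117313]))]
centre (94.025, array([ 0.5101, -0.048 ,  0.0744]), array([-0.1, -0.2,  2.9]), 0.0215, 24.4)
grip (96.3, array([ 0.5097, -0.048 ,  0.0739]), array([-0.8, -0.3, -1. ]), 0.0208, 44.0)
up (97.1167, array([ 0.509 , -0.0479,  0.2389]), array([ 0.2,  0.9, -0.9]), 0.0206, 44.0)
down -0.002 [-2.2 -0.8  8.9] (103.2917, array([0.4995, 0.2676, 0.069 ]), array([-1.9, -0.6,  8.7]), 0.0206, 44.9)
left (104.6583, array([0.4983, 0.267 , 0.2389]), array([-0.4, -0.9,  1. ]), 0.0449, 0.0)
True
(105.3583, array([0.4005, 0.2499, 0.3283]), array([ 0.4, -0.9,  0.1]), 0.0449, 0.0)
```

View pics/end.png

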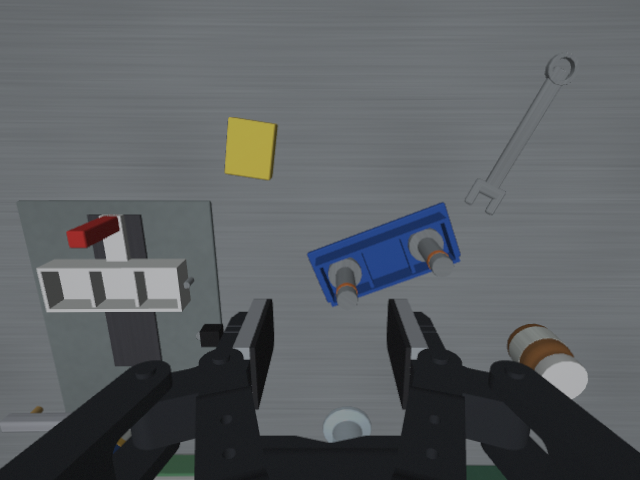

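View pics/endside.png

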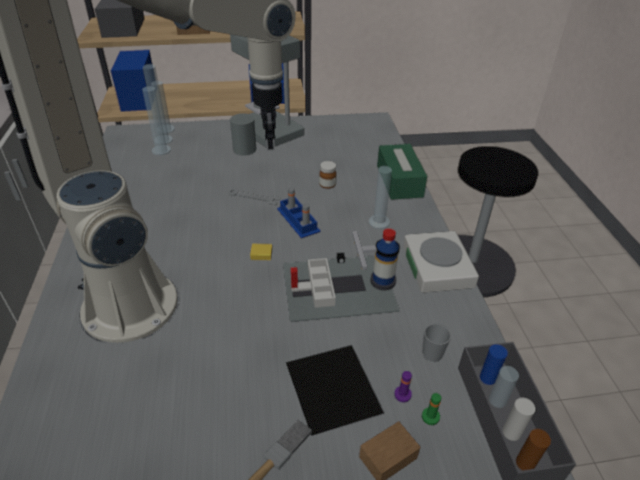

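Both rotors stand upright in the outer pockets of the blue stand: in the wrist picture at (345,275) and (428,245), in the side picture at (291,200) and (306,215). The carriage is empty and out at its front stop, the mat is clear and the bystanders have not moved.

```bash
python3 -c "
from h import *
print(hand_in())"
```

```text
the job is handed in; nothing more can be done
None
```

The job is handed in at about 105 s of robot time: both rotors present went through the carriage, the carriage clicked home, the cap was pressed right down and sprang back, the carriage was drawn out to its front stop, and both rotors stand upright in the blue stand.

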